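Level the kitchen riser shelf

TASK

Lay the orange spirit level lengthwise on the clear front half of the little green-topped shelf and let go of it, then turn the red grip of the shelf's levelling foot until the bubble sits between the two black lines. Then press down on the level with the fingers, moderately (about 10 N), and finish while still pressing, with the bubble still between its lines. Leave the jars and everything else standing where they are.

Things in the scene. Friction and masses are not known exactly. Their poses are not given: they have to be found in the camera images.
- level: orange spirit level, 180 x 26 x 40 mm (length along its x, height along its z), about 0.3 kg, starts lying upright on the worktop. Origin at the centre of its underside. Grip it across its 26 mm width in the middle. Green vial on the top face, 44 mm long, centred 55 mm from the middle toward +x; black rubber pad (40 mm) in the middle of the top face, the place to press
- vial (a point): point on the top face of the level midway between the two black lines (18 mm apart) of the green vial, 55 mm from the level's middle toward its +x end; axes as the level's
- bubble (a point): centre of the white bubble (12 mm long) in the vial. It moves along the vial toward the higher end of the level: about 0.6 mm off the vial's middle per 0.001 rad of slope, stops at +-14 mm, settles in 0.5 s. It is wholly between the lines when within 2.5 mm of the vial point
- shelf: tilting shelf board, 220 mm (x) by 300 mm (y) by 16 mm, green top 75 mm above the worktop when level. Origin on its hinge, 55 mm above the worktop, 10 mm in from the -y end, which stands on a fixed trestle; y runs along the shelf to the foot end. It tilts about x only; the foot end starts 3 to 6 mm too low. Two jars stand on its rear (+x) half
- shelf_strip (a point): middle of the clear front half of the shelf's top surface: 55 mm from the shelf's front (-x) edge, 150 mm from both ends; the clear strip is 110 mm wide in x. Axes: y along the shelf toward the levelling foot, z up out of the board
- foot_grip (a point): grip point of the levelling foot, 125 mm above the worktop on its upright axis, 185 mm from mid-shelf beyond the +y end. Red bar 50 mm long (point x), 14 mm thick (y), 94 to 138 mm above the worktop. Clockwise from above raises the foot end: bubble moves 4.8 mm per rad; 1.2 to 2.4 rad needed, stop 2 rad past level. Stiff (0.08 N m), stays put, does not rise or sink
- jar_a: small glass jar with wooden lid, 42 mm across, 85 mm tall, standing on the rear half of the shelf near its fixed end; origin at the centre of its underside; to be left alone
- jar_b: small glass jar with red lid, 42 mm across, 75 mm tall, standing on the rear half of the shelf beside jar_a; origin at the centre of its underside; to be left alone
- mug: white mug, 82 mm across, 90 mm tall, handle on its +y side, on the worktop; origin at the centre of its underside; to be left alone
- plant: white pot with a green plant, 100 mm across, 155 mm tall overall, on the worktop; origin at the centre of its underside; to be left alone
- tin: green tin, 76 mm across, 110 mm tall, on the worktop; origin at the centre of its underside; to be left alone
- soap: green soap bottle, 60 mm across, 170 mm tall, on the worktop; origin at the centre of its underside; to be left alone
- bowl: blue bowl, 120 mm across, 50 mm tall, on the worktop; origin at the centre of its underside; to be left alone
There are look-alikes about, which are no part of the job. There is more than one size of the level; the one meant has the size given above.

How it is judged:
By the outcome, as a careful person would: the job done as asked, in the order asked, and still so for the second after the job is handed in, while the arm keeps its last pose, push and grip.
It also fails if it takes over 72 s, if anything falls off the work surface, if the arm or the gripper's body presses on something with over 40 N, if the wrist force passes 120 N, or if a joint passes its speed limit or range.

ROBOT

A 6-joint arm with a two-finger parallel gripper is mounted at the origin on the work surface. World frame = base frame: x ahead of the robot, y to its left, z up, the work surface at z = 0. Lengths are in m, angles in degrees, forces in N, time in s.
With the tool pointing down it reaches from about 0.4 to 0.825 m from the base axis. Payload 7 kg.
Tool frame: the origin (TCP) lies midway between the tips of the shut fingers; the grasp point (between the pads) lies 19 mm behind it; z points along the fingers, y is the line along which they close (so a half turn about z gives the same grasp; the last joint's range is limited). The gripper opens to 88 mm and grips with 3 to 60 N. Pads are 19 mm wide; open, the fingers measure 130 mm over their backs; the gripper's body (78 mm by 193 mm) begins 47 mm behind the grasp point.
Start: joints at [16.507, 20.546, 0.682, 0, -70.136, -16.507], TCP at [0.675, -0, 0.227] pointing down, gripper open.
Joint ranges: [-176.03, 176.03], [-82.01, 121.73], [-58.28, 71.71], [-173.87, 95.51], [-174.79, -0.11], [-173.66, 173.66]. Speed limits (degrees/s): [136.94, 136.94, 172.46, 180, 180, 180].

INTERFACE

Orientations are given as [roll, pitch, yaw] about the fixed x, y, z axes, in that order (R = Rz(yaw) Ry(pitch) Rx(roll)).
In Python, from plant import ctrl gives the robot as it stands. The module is installed in compiled form; this text tells all that it offers.
- The arm moves only by the tool send_rows, never from a script. Its argument "plan" is a list that holds one entry, the list of rows, each a list of 6 numbers: the shift along the tool's x, y, z in parts of the range, where 1.0 means 100 cm, then the turn, a rotation vector about the tool's x, y, z in a scale on which 1.0 is 2 pi rad. A call has 1 to 8 rows; each row is the pose to reach, as a shift and turn from the pose commanded when the call began, along the tool's axes at that moment; what a row does not reach only later rows make up. A row lasts 1/12 s, in which the tool goes at most 41.7 mm and 7.16 degrees, less where a joint would pass 70% of its speed; a pose out of reach is approached as far as the arm can. A shift or turn number past 1, either way, is cut back to 1. A call with a gripper value outside its range is refused whole. "fingers" is the opening, from 0 (shut) to 1 (fully open), set as the call begins (left out, the last holds). The fingers move at their own pace and stop on an object; the grip force is fixed at half the most. Time passes only in rows, so rows that repeat a pose let the fingers close. It gives the time, the measured TCP pose, the force, the opening and the grip force at its end, in the units of the state.
- ctrl.get_obs(): the state, without advancing time (a new reading comes with each control period).
- ctrl.snapshot(name): name is "scene" or "side" or "wrist"; returns a dict with "img" (420x560x3 uint8, red, green, blue), "K" (3x3 intrinsics, pixels), "k1" (the pictures are not rectified: a ray, as slopes to the right and down, at radius r is drawn at 1 + k1 r^2 times it, then the intrinsics apply), "pose" (4x4, takes a point from camera to world coordinates). Camera axes: x right, y down, z forward; pixel columns grow to the right and rows downward; lengths in m; the calibration is good to about 2 mm. A picture is of the moment at which its call begins. There is no depth.
- ctrl.close_job(): hands the job in; it is judged then, once.
The state is a dict: "clock": time; "joint_pos": joint angles; "qvel": joint speeds; "tau": joint torques, N m; "tool_pos": TCP position; "orientation": TCP orientation; "force": force on the tool from outside, world axes, zero at the start; "moment": the same for the moment, N m; "opening": finger opening in m; "gripper_force": force on a finger pad.
Only numpy, scipy, OpenCV 4.12 (cv2) and the standard library are available. Lean on these libraries where they do the work, as an engineer would, in place of code of your own. Each camera call takes 0.05 s, during which the arm holds its last target. There are 200 camera calls.

## Working session

There is one attempt and no reset: what is moved stays moved. The work goes in short steps, Python scripts to look and compute and a tool call to move; the robot and the scene stay as the last step left them, time stands still between calls to the robot, and variables do not carry over. Pictures are saved under pics/ and viewed, at most 10 in all, crops included, and the job is handed in when it is done.

Besides the shell and the picture viewer there is one more tool, called after "Emit:" as name([rows], argument=value, ...), one row to a line, values as JSON. send_rows: Moves the arm, as the interface text tells. Its arguments: {"type":"object","properties":{"plan":{"type":"array","items":{"type":"array","items":{"type":"array","items":{"type":"number"}}}},"fingers":{"type":"number"}},"required":["plan"]}

```bash
mkdir -p pics; python3 - <<'E'
from plant import ctrl
import cv2,numpy as np,pickle
o=ctrl.get_obs();print({k:np.round(v,3).tolist() for k,v in o.items()})
ims=[]
for n in("scene","side"):
    s=ctrl.snapshot(n);pickle.dump(s,open(f"{n}0.pkl","wb"));cv2.imwrite(f"pics/{n}0.png",s["img"][:,:,::-1])
    print(n,s["K"].tolist(),s["k1"],s["pose"].round(3).tolist())
E
```

```text
{'clock': 0.0, 'joint_pos': [16.509, 20.591, 0.633, -0.02, -70.136, -16.509], 'qvel': [0.062, 0.03, -0.1, -0.006, 0.032, 0.037], 'tau': [-0.001, -58.273, 29.306, 6.997, 0.007, -0.0], 'tool_pos': [0.674, 0.0, 0.226], 'orientation': [179.904, -0.009, -90.006], 'force': [-0.311, -0.777, 0.195], 'moment': [-0.029, -0.013, -0.044], 'gripper_force': 0.0, 'opening': 0.088}
scene [[471.24299344573797, 0.0, 278.957654145037], [0.0, 471.24299344573797, 207.66546200085358], [0.0, 0.0, 1.0]] -0.12966373964108796 [[-0.102, 0.582, -0.807, 1.758], [0.995, 0.061, -0.083, 0.138], [0.001, -0.811, -0.585, 0.954], [0.0, 0.0, 0.0, 1.0]]
side [[545.9983858158151, 0.0, 273.1834286041121], [0.0, 545.9983858158151, 209.4517670492124], [0.0, 0.0, 1.0]] -0.028533945286289296 [[0.877, -0.305, 0.371, -0.042], [-0.48, -0.551, 0.682, -1.155], [-0.004, -0.777, -0.63, 1.174], [0.0, 0.0, 0.0, 1.0]]
```

View pics/scene0.png

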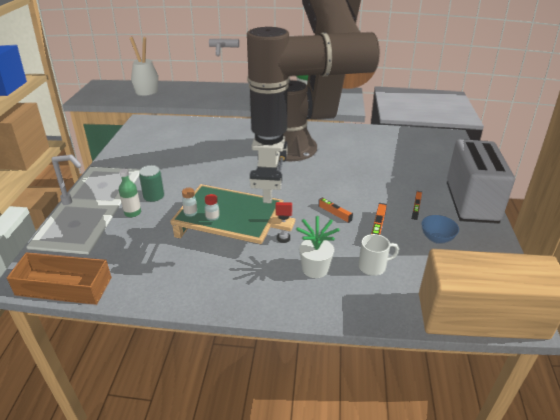

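View pics/side0.png

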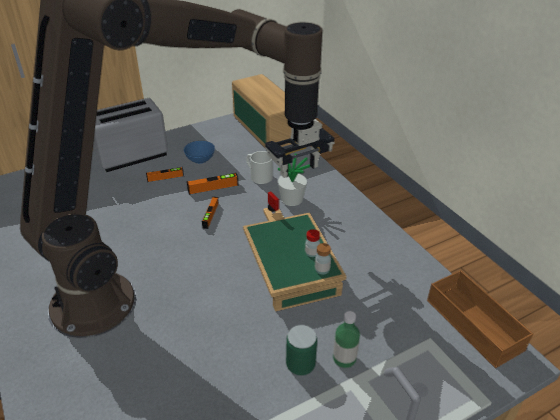

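The scene view shows the shelf at (235,212) with the red grip at (285,209). There are three orange levels, at (336,210), (379,219) and (417,205) in scene and at (210,213), (213,183) and (165,175) in side.

```bash
cat > h.py <<'E'
import cv2,numpy as np,pickle
def rays(s,p):
    p=np.asarray(p,float).reshape(-1,2);K=s["K"]
    d=cv2.undistortPoints(p[:,None],K,np.array([s["k1"],0,0,0.]))[:,0]
    return s["pose"][:3,3],np.c_[d,np.ones(len(d))]@s["pose"][:3,:3].T
def plane(s,p,z):
    c,d=rays(s,p);return c+d*((z-c[2])/d[:,2])[:,None]
def tri(s1,p1,s2,p2):
    A=np.zeros((3,3));b=np.zeros(3);L=[]
    for s,p in((s1,p1),(s2,p2)):
        c,d=rays(s,p);d=d[0]/np.linalg.norm(d[0]);M=np.eye(3)-np.outer(d,d);A+=M;b+=M@c;L.append((c,M))
    x=np.linalg.solve(A,b);return x,[float(np.linalg.norm(M@(x-c))) for c,M in L]
def proj(s,P):
    T=np.linalg.inv(s["pose"]);P=np.asarray(P,float).reshape(-1,3)
    return cv2.projectPoints(P,cv2.Rodrigues(T[:3,:3])[0],T[:3,3],s["K"],np.array([s["k1"],0,0,0.]))[0][:,0]
def hsv(s): return cv2.cvtColor(s["img"],cv2.COLOR_RGB2HSV)
def load(n): return pickle.load(open(n+".pkl","rb"))
def blobs(m,a=15):
    cs=cv2.findContours(m.astype(np.uint8),cv2.RETR_EXTERNAL,cv2.CHAIN_APPROX_NONE)[0]
    return sorted([c for c in cs if cv2.contourArea(c)>=a],key=cv2.contourArea,reverse=True)
E
python3 - <<'E'
from h import *
a,b=load("scene0"),load("side0")
for n,s in(("scene",a),("side",b)):
    H=hsv(s);m=(H[...,0]>=5)&(H[...,0]<=14)&(H[...,1]>190)&(H[...,2]>90)
    for c in blobs(m,30):
        r=cv2.minAreaRect(c);bx=cv2.boxPoints(r);P=plane(s,bx,.02)
        e=sorted(np.linalg.norm(P[i]-P[i-1]) for i in range(4))
        if max(e)<.4: print(n,np.round(r[0]),plane(s,[r[0]],.02).round(3),np.round(e,3))
    m=((H[...,0]<4)|(H[...,0]>175))&(H[...,1]>170)&(H[...,2]>80)
    for c in blobs(m,30): print(n,"red",cv2.boundingRect(c),c.reshape(-1,2).mean(0).round(1),plane(s,[c.reshape(-1,2).mean(0)],.116).round(3))
f=lambda s,x,y,w,h:cv2.resize(s["img"][y:y+h,x:x+w],(800,300),interpolation=cv2.INTER_CUBIC)
cv2.imwrite("pics/c1.png",np.vstack([f(a,170,165,264,99),f(b,130,150,240,90)])[:,:,::-1])
g=lambda s,x,y,w,h:cv2.resize(s["img"][y:y+h,x:x+w],(800,600),interpolation=cv2.INTER_CUBIC)
cv2.imwrite("pics/c2.png",g(b,230,180,160,120)[:,:,::-1])
E
```

```text
scene [381. 210.] [[0.446 0.352 0.02 ]] [0.018 0.019 0.054 0.054]
side [213. 183.] [[0.52  0.332 0.02 ]] [0.074 0.076 0.172 0.177]
side [165. 174.] [[0.388 0.467 0.02 ]] [0.054 0.055 0.124 0.127]
side [211. 209.] [[0.455 0.197 0.02 ]] [0.026 0.027 0.127 0.128]
side red (268, 192, 11, 18) [272.8 200.5] [[0.601 0.031 0.116]]
side red (307, 230, 12, 12) [312.5 235. ] [[ 0.624 -0.168  0.116]]
```

View pics/c1.png

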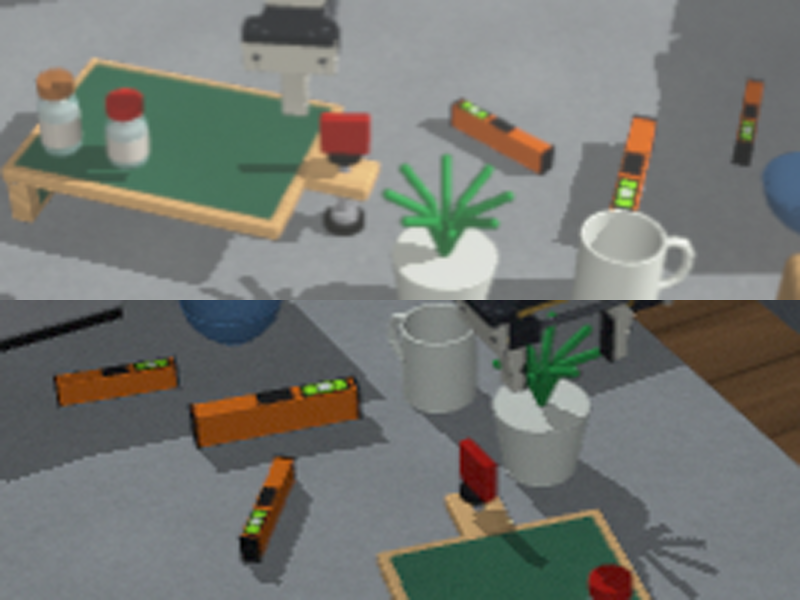

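View pics/c2.png

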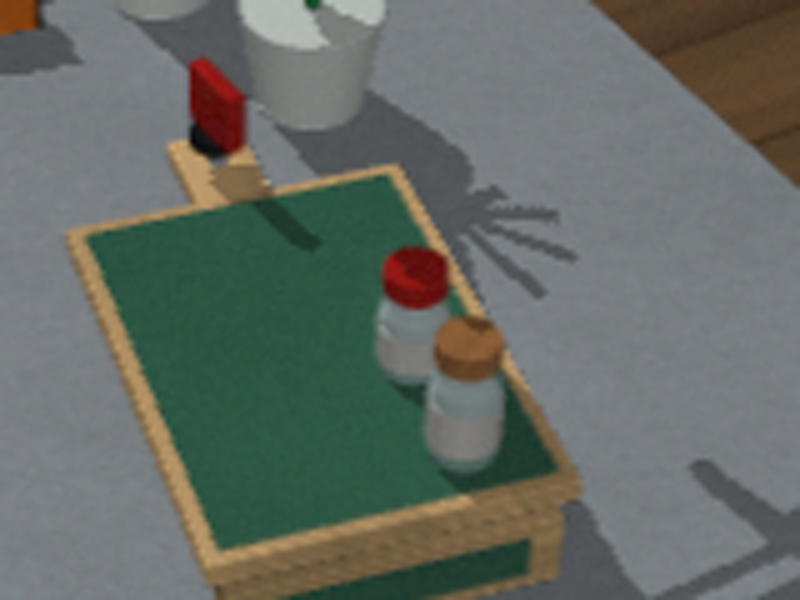

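The middle level (side 213,183, about 175 mm long) is the right one, with its vial end toward the mug. In the 3.33x crop its pad is at (275,396) and its vial at (325,386). I can also see all the shelf corners and the red grip.

```bash
python3 - <<'E'
from h import *
a,b=load("scene0"),load("side0")
S=lambda x,y:[130+x/3.3333-.4,150+(y-300)/3.3333-.4]
A=lambda x,y:[170+x/3.0303-.4,165+y/3.0303-.4]
C=lambda x,y:[230+x/5-.4,180+y/5-.4]
print("pad/vial/ends side",plane(b,[S(275,396),S(325,386)],.04).round(4))
print("scene",plane(a,[A(633,162),A(627,193)],.04).round(4))
print("ends bottom edge z0 (front bottoms)",plane(b,[S(198,446),S(359,418)],.0).round(4))
print("corners side")
for z in(.075,.069):print(plane(b,[C(68,232),C(395,165),C(212,553),C(578,482)],z).round(4))
print("corners scene")
for z in(.075,.069):print(plane(a,[A(345,105),A(278,222),A(95,58),A(5,163)],z).round(4))
# red grip top corners z=.138
print("grip side",plane(b,[C(191,62),C(241,100),C(203,58),C(245,95)],.138).round(4))
print("grip scene",plane(a,[A(321,114),A(370,114)],.138).round(4))
H=hsv(b)
m=((H[...,0]<5)|(H[...,0]>174))&(H[...,1]>150)&(H[...,2]>60);m[:, :262]=0;m[:,285:]=0;m[215:]=0;m[:185]=0
Ha=hsv(a);ma=((Ha[...,0]<5)|(Ha[...,0]>174))&(Ha[...,1]>130)&(Ha[...,2]>60);ma[:,:270]=0;ma[:,298:]=0;ma[:195]=0;ma[222:]=0
ca=np.argwhere(ma).mean(0)[::-1];cb=np.argwhere(m).mean(0)[::-1];print(ca,cb,tri(a,ca,b,cb))
ma=((Ha[...,0]<5)|(Ha[...,0]>174))&(Ha[...,1]>130)&(Ha[...,2]>60);ma[:,:200]=0;ma[:,220:]=0;ma[:190]=0;ma[210:]=0
E
```

```text
pad/vial/ends side [[0.5202 0.3322 0.04  ]
 [0.5746 0.3229 0.04  ]]
scene [[0.5214 0.3356 0.04  ]
 [0.576  0.3257 0.04  ]]
ends bottom edge z0 (front bottoms) [[0.4316 0.341  0.    ]
 [0.6033 0.3028 0.    ]]
corners side
[[ 0.4855  0.0094  0.075 ]
 [ 0.6958 -0.0328  0.075 ]
 [ 0.4358 -0.2669  0.075 ]
 [ 0.6392 -0.3188  0.075 ]]
[[ 0.4884  0.0157  0.069 ]
 [ 0.6999 -0.0266  0.069 ]
 [ 0.4385 -0.262   0.069 ]
 [ 0.6429 -0.3143  0.069 ]]
corners scene
[[ 0.4975  0.0241  0.075 ]
 [ 0.7015 -0.0215  0.075 ]
 [ 0.4335 -0.2673  0.075 ]
 [ 0.6372 -0.3131  0.075 ]]
[[ 0.4889  0.0233  0.069 ]
 [ 0.6943 -0.0226  0.069 ]
 [ 0.4245 -0.27    0.069 ]
 [ 0.6295 -0.3162  0.069 ]]
grip side [[0.5951 0.0517 0.138 ]
 [0.6037 0.0027 0.138 ]
 [0.6036 0.0517 0.138 ]
 [0.6083 0.0059 0.138 ]]
grip scene [[0.6058 0.0101 0.138 ]
 [0.6008 0.0585 0.138 ]]
[283.46464646 208.61111111] [272.70422535 200.57042254] (array([0.60249787, 0.03375835, 0.11348783]), [0.00017181954150824246, 0.0001718195415081791])
```

```bash
python3 - <<'E'
from h import *
a,b=load("scene0"),load("side0")
S=lambda x,y:[130+x/3.3333-.4,150+(y-300)/3.3333-.4]
A=lambda x,y:[170+x/3.0303-.4,165+y/3.0303-.4]
C=lambda x,y:[230+x/5-.4,180+y/5-.4]
for n,p,q in(("jb",A(125,103),C(415,275)),("ja",A(56,83),C(468,345)),("pot",A(447,248),S(541,408)),("mug",A(622,240),S(437,315))):
    X,e=tri(a,p,b,q);d=X[:2]-[.565,-.146];print(n,X.round(3),np.round(e,3),"shelf xy",np.round([d@[.98,-.199],d@[.199,.98]],3))
E
```

```text
jb [ 0.61  -0.188  0.14 ] [0.001 0.001] shelf xy [ 0.053 -0.032]
ja [ 0.598 -0.261  0.151] [0.001 0.001] shelf xy [ 0.055 -0.106]
pot [0.731 0.139 0.077] [0.005 0.005] shelf xy [0.106 0.312]
mug [0.708 0.31  0.091] [0.005 0.005] shelf xy [0.05  0.475]
```

Units first: shifts go in shares of 100 cm and turns go in shares of 2 pi rad. So -33.4 cm / 100 = -0.334, 15.4 cm / 100 = 0.154, 57 degrees / 360 = 0.1583.

Emit:
send_rows([
  [[-0.334,0.154,0,0,0,0.1583],[-0.334,0.154,0,0,0,0.1583],[-0.334,0.154,0,0,0,0.1583],[-0.334,0.154,0,0,0,0.1583],[-0.334,0.154,0,0,0,0.1583],[-0.334,0.154,0,0,0,0.1583],[-0.334,0.154,0,0,0,0.1583],[-0.334,0.154,0,0,0,0.1583]],
])

```text
clock: 0.77
tool_pos: [0.5413, 0.2889, 0.2264]
orientation: [180.0, -0.0, -144.7]
force: [0.8, 0.1, -0.0]
opening: 0.0878
gripper_force: 0.0
```

```bash
cat >> h.py <<'E'
def delta(o,xyz,yaw):
    from scipy.spatial.transform import Rotation as R
    c=R.from_euler("xyz",o["orientation"],degrees=True)
    t=R.from_euler("xyz",[180,0,yaw],degrees=True)
    return np.round(c.inv().apply(np.array(xyz)-o["tool_pos"])*100,2).tolist(),np.round((c.inv()*t).as_rotvec(degrees=True),2).tolist()
E
python3 -c "
from h import *;from plant import ctrl
print(delta(ctrl.get_obs(),[.521,.334,.2],169.5))"
```

```text
([-0.94, 4.85, 2.64], [-0.01, -0.03, 45.77])
```

In the tool's units: 4.85 cm / 100 = 0.0485, -0.94 cm / 100 = -0.0094, 45.8 degrees / 360 = 0.1272.

Emit:
send_rows([
  [[-0.0094,0.0485,0.026,0,0,0.1272],[-0.0094,0.0485,0.026,0,0,0.1272],[-0.0094,0.0485,0.026,0,0,0.1272],[-0.0094,0.0485,0.026,0,0,0.1272],[-0.0094,0.0485,0.026,0,0,0.1272],[-0.0094,0.0485,0.026,0,0,0.1272],[-0.0094,0.0485,0.026,0,0,0.1272],[-0.0094,0.0485,0.026,0,0,0.1272]],
])

```text
clock: 1.43
tool_pos: [0.5218, 0.3323, 0.2001]
orientation: [-180.0, -0.0, 169.7]
force: [0.5, 0.4, 1.2]
opening: 0.0876
gripper_force: 0.0
```

```bash
python3 - <<'E'
from h import *;from plant import ctrl
s=ctrl.snapshot("wrist");pickle.dump(s,open("w1.pkl","wb"));cv2.imwrite("pics/w1.png",s["img"][:,:,::-1])
o=ctrl.get_obs();print(o["tool_pos"],o["orientation"],o["joint_pos"]);print(s["pose"].round(3))
H=hsv(s);m=(H[...,0]>=4)&(H[...,0]<=15)&(H[...,1]>170)&(H[...,2]>80)
for c in blobs(m,300): print(cv2.minAreaRect(c),plane(s,cv2.boxPoints(cv2.minAreaRect(c)),.04).round(4))
E
```

```text
[0.52183792 0.33230213 0.20020683] [-1.79969107e+02 -2.67374656e-02  1.69881761e+02] [ 5.05441457e+01  1.63353303e+01 -8.92591477e+00 -9.03313542e-03
 -6.47787865e+01 -1.50658526e+02]
[[ 0.178  0.953  0.243  0.457]
 [ 0.984 -0.173 -0.045  0.344]
 [-0.     0.247 -0.969  0.359]
 [ 0.     0.     0.     1.   ]]
((281.0198974609375, 188.46371459960938), (23.613441467285156, 146.38111877441406), 2.12109637260437) [[0.5894 0.3049 0.04  ]
 [0.4341 0.3403 0.04  ]
 [0.4392 0.3637 0.04  ]
 [0.5952 0.3312 0.04  ]]
((395.1183776855469, 57.51419448852539), (25.377931594848633, 118.7083511352539), 6.842772960662842) [[0.4527 0.4436 0.04  ]
 [0.35   0.4678 0.04  ]
 [0.3565 0.4909 0.04  ]
 [0.4601 0.4686 0.04  ]]
((143.07028198242188, 154.4783935546875), (127.83732604980469, 20.847000122070312), 27.89727020263672) [[0.4166 0.1434 0.04  ]
 [0.4011 0.1593 0.04  ]
 [0.4812 0.2585 0.04  ]
 [0.4987 0.2434 0.04  ]]
```

View pics/w1.png

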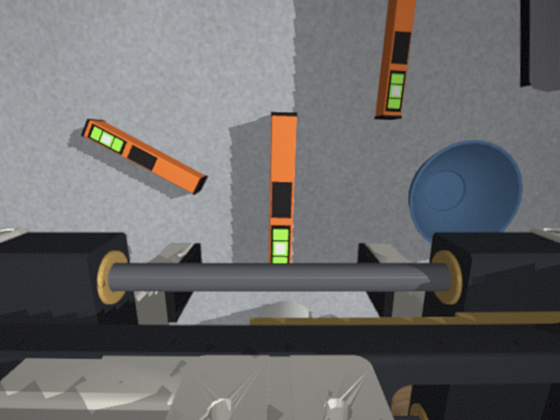

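The wrist view shows the level nearly centred between the fingers, with its pad at (282,200) and its vial at (280,249). The tool is about 2° off in yaw.

```bash
python3 - <<'E'
from h import *;from plant import ctrl
s=load("w1");p=plane(s,[[282,200],[280.5,249],[284.5,114]],.04);print(p.round(4),np.degrees(np.arctan2(*(p[1]-p[0])[[1,0]])))
o=ctrl.get_obs()
print(delta(o,[p[0][0],p[0][1],.1],167.8),delta(o,[p[0][0],p[0][1],.014],167.8))
E
```

```text
[[0.5224 0.3349 0.04  ]
 [0.5777 0.3232 0.04  ]
 [0.4355 0.353  0.04  ]] -11.862456747586943
([-0.02, 0.27, 10.02], [-0.03, -0.03, 2.08]) ([-0.02, 0.27, 18.62], [-0.03, -0.03, 2.08])
```

In the tool's units: 18.5 cm / 100 = 0.185, 0.27 cm / 100 = 0.0027, 2 degrees / 360 = 0.0056.

Emit:
send_rows([
  [[0,0.0027,0.04,0,0,0.0056],[0,0.0027,0.08,0,0,0.0056],[0,0.0027,0.12,0,0,0.0056],[0,0.0027,0.15,0,0,0.0056],[0,0.0027,0.17,0,0,0.0056],[0,0.0027,0.18,0,0,0.0056],[0,0.0027,0.185,0,0,0.0056],[0,0.0027,0.185,0,0,0.0056]],
])

```text
clock: 2.15
tool_pos: [0.5225, 0.335, 0.015]
orientation: [-179.9, -0.0, 167.9]
force: [0.2, 0.8, 0.3]
opening: 0.0875
gripper_force: 0.0
```

Emit:
send_rows([
  [[0,0,0,0,0,0],[0,0,0,0,0,0],[0,0,0,0,0,0],[0,0,0,0,0,0],[0,0,0,0,0,0],[0,0,0,0,0,0],[0,0,0,0,0,0],[0,0,0,0,0,0]],
], fingers=0)

```text
clock: 2.82
tool_pos: [0.5225, 0.3351, 0.0157]
orientation: [180.0, 0.0, 167.8]
force: [-1.5, -0.7, 0.0]
opening: 0.0397
gripper_force: 0.0
```

Emit:
send_rows([
  [[0,0,0,0,0,0],[0,0,0,0,0,0],[0,0,0,0,0,0],[0,0,0,0,0,0],[0,0,0,0,0,0],[0,0,0,0,0,0]],
])

```text
clock: 3.32
tool_pos: [0.5224, 0.335, 0.0155]
orientation: [-180.0, -0.0, 167.8]
force: [-1.2, -1.4, -0.4]
opening: 0.0258
gripper_force: 30.0
```

In the tool's units: -18 cm / 100 = -0.18, -17 cm / 100 = -0.17.

Emit:
send_rows([
  [[0,0,-0.01,0,0,0],[0,0,-0.03,0,0,0],[0,0,-0.06,0,0,0],[0,0,-0.1,0,0,0],[0,0,-0.14,0,0,0],[0,0,-0.17,0,0,0],[0,0,-0.18,0,0,0],[0,0,-0.18,0,0,0]],
])

```text
clock: 3.98
tool_pos: [0.5236, 0.3362, 0.1995]
orientation: [179.7, 0.2, 167.8]
force: [0.5, 0.8, -3.4]
opening: 0.0258
gripper_force: 30.0
```

```bash
python3 - <<'E'
from h import *;from plant import ctrl
o=ctrl.get_obs();print(o["opening"],o["gripper_force"],o["force"],o["tool_pos"])
# target: shelf x -0.062, y +0.0 ; yaw so level x heading 78.5
c=np.array([.565,-.146]);t=c+np.array([.98,-.199])*-.060+np.array([.199,.98])*.012
print(t,delta(o,[t[0],t[1],.2],167.9+90.4))
E
```

```text
0.025788064431527983 29.98329073190689 [ 0.50288481  0.75697206 -3.40370325] [0.52356516 0.33616323 0.19950072]
[ 0.508588 -0.1223  ] ([-8.21, -45.13, -0.27], [0.1, 0.39, -90.48])
```

In the tool's units: -45.1 cm / 100 = -0.451, -8.2 cm / 100 = -0.082, -45 degrees / 360 = -0.125.

Emit:
send_rows([
  [[-0.082,-0.451,0,0,0,-0.125],[-0.082,-0.451,0,0,0,-0.125],[-0.082,-0.451,0,0,0,-0.125],[-0.082,-0.451,0,0,0,-0.125],[-0.082,-0.451,0,0,0,-0.125],[-0.082,-0.451,0,0,0,-0.125],[-0.082,-0.451,0,0,0,-0.125],[-0.082,-0.451,0,0,0,-0.125]],
])

```text
clock: 4.65
tool_pos: [0.5099, 0.0041, 0.1936]
orientation: [179.9, -0.2, -147.0]
force: [1.1, -0.6, -2.2]
opening: 0.0258
gripper_force: 30.0
```

```bash
python3 - <<'E'
from h import *;from plant import ctrl
print(delta(ctrl.get_obs(),[.5086,-.1223,.2],258.3))
E
```

```text
([7.0, -10.52, -0.64], [0.14, -0.13, -45.28])
```

In the tool's units: -10.5 cm / 100 = -0.105, 7 cm / 100 = 0.07, -45.3 degrees / 360 = -0.1258.

Emit:
send_rows([
  [[0.07,-0.105,-0.006,0,0,-0.1258],[0.07,-0.105,-0.006,0,0,-0.1258],[0.07,-0.105,-0.006,0,0,-0.1258],[0.07,-0.105,-0.006,0,0,-0.1258],[0.07,-0.105,-0.006,0,0,-0.1258],[0.07,-0.105,-0.006,0,0,-0.1258],[0.07,-0.105,-0.006,0,0,-0.1258],[0.07,-0.105,-0.006,0,0,-0.1258]],
])

```text
clock: 5.32
tool_pos: [0.5084, -0.1203, 0.1994]
orientation: [179.8, -0.0, -101.7]
force: [-1.1, 0.1, -2.9]
opening: 0.0255
gripper_force: 30.0
```

```bash
python3 - <<'E'
from h import *;from plant import ctrl
I=[]
for n in("side","wrist"):
    s=ctrl.snapshot(n);pickle.dump(s,open(n+"2.pkl","wb"));I.append(s["img"])
o=ctrl.get_obs();print(o["tool_pos"],o["orientation"],o["joint_pos"].round(1))
print(delta(o,[.5086,-.1223,.095],258.3))
a=cv2.resize(I[0][170:310,210:370],(480,420));b=cv2.resize(I[1],(320,240));b=np.vstack([b,np.zeros((180,320,3),np.uint8)])
cv2.imwrite("pics/p2.png",np.hstack([a,b])[:,:,::-1])
E
```

```text
[ 0.50890798 -0.12008133  0.20005036] [ 1.79848529e+02 -2.49503275e-02 -1.02087785e+02] [  8.2   7.4 -20.5  -0.  -62.2 -20.3]
([0.22, -0.04, 10.51], [0.15, -0.02, -0.39])
```

View pics/p2.png

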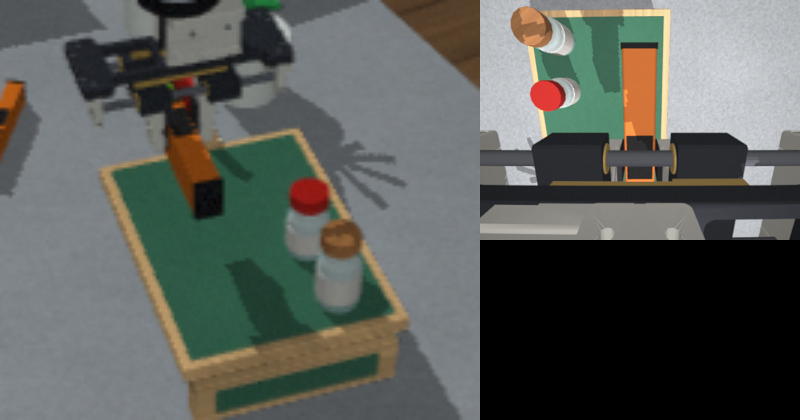

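The level hangs over the clear strip, parallel to the shelf, with the vial end toward the foot. I'm shifting it 1 cm toward the foot for jar clearance, then lowering it.

In the tool's units: 10.6 cm / 100 = 0.106, 10.4 cm / 100 = 0.104, -0.4 degrees / 360 = -0.0011.

Emit:
send_rows([
  [[-0.011,0,0.02,0,0,-0.0011],[-0.011,0,0.05,0,0,-0.0011],[-0.011,0,0.075,0,0,-0.0011],[-0.011,0,0.09,0,0,-0.0011],[-0.011,0,0.1,0,0,-0.0011],[-0.011,0,0.104,0,0,-0.0011],[-0.011,0,0.106,0,0,-0.0011],[-0.011,0,0.106,0,0,-0.0011]],
])

```text
clock: 6.08
tool_pos: [0.5125, -0.1093, 0.0958]
orientation: [-180.0, -0.0, -101.5]
force: [0.3, 0.1, -3.0]
opening: 0.0261
gripper_force: 30.0
```

In the tool's units: 0.3 cm / 100 = 0.003, 0.2 cm / 100 = 0.002.

Emit:
send_rows([
  [[0,0,0.001,0,0,0],[0,0,0.002,0,0,0],[0,0,0.003,0,0,0],[0,0,0.003,0,0,0]],
])

```text
clock: 6.42
tool_pos: [0.5122, -0.1094, 0.0929]
orientation: [-180.0, 0.0, -101.5]
force: [0.2, 0.0, -3.9]
opening: 0.0259
gripper_force: 30.0
```

In the tool's units: 0.15 cm / 100 = 0.0015, 0.1 cm / 100 = 0.001.

Emit:
send_rows([
  [[0,0,0.001,0,0,0],[0,0,0.0015,0,0,0],[0,0,0.0015,0,0,0]],
])

```text
clock: 6.67
tool_pos: [0.512, -0.1094, 0.091]
orientation: [180.0, 0.0, -101.5]
force: [-0.2, -0.7, -4.0]
opening: 0.0259
gripper_force: 30.0
```

In the tool's units: 0.15 cm / 100 = 0.0015, 0.1 cm / 100 = 0.001.

Emit:
send_rows([
  [[0,0,0.001,0,0,0],[0,0,0.0015,0,0,0],[0,0,0.0015,0,0,0]],
])

```text
clock: 6.92
tool_pos: [0.512, -0.1094, 0.0894]
orientation: [180.0, -0.0, -101.5]
force: [-0.3, -0.0, -3.2]
opening: 0.0261
gripper_force: 30.0
```

In the tool's units: 0.1 cm / 100 = 0.001.

Emit:
send_rows([
  [[0,0,0.001,0,0,0],[0,0,0.001,0,0,0]],
])

```text
clock: 7.08
tool_pos: [0.5123, -0.1093, 0.0888]
orientation: [-180.0, -0.0, -101.5]
force: [-0.9, 1.6, -0.3]
opening: 0.0257
gripper_force: 30.0
```

In the tool's units: 0.1 cm / 100 = 0.001.

Emit:
send_rows([
  [[0,0,0.001,0,0,0],[0,0,0.001,0,0,0]],
])

```text
clock: 7.25
tool_pos: [0.5126, -0.1093, 0.088]
orientation: [-179.9, 0.0, -101.5]
force: [-0.5, 1.2, 2.2]
opening: 0.0259
gripper_force: 30.0
```

Emit:
send_rows([
  [[0,0,0,0,0,0],[0,0,0,0,0,0],[0,0,0,0,0,0],[0,0,0,0,0,0],[0,0,0,0,0,0],[0,0,0,0,0,0]],
], fingers=0.6)

```text
clock: 7.75
tool_pos: [0.5121, -0.1094, 0.0875]
orientation: [180.0, -0.0, -101.5]
force: [-0.8, 0.2, 0.3]
opening: 0.0521
gripper_force: 0.0
```

In the tool's units: -11 cm / 100 = -0.11, -10 cm / 100 = -0.1.

Emit:
send_rows([
  [[0,0,-0.01,0,0,0],[0,0,-0.03,0,0,0],[0,0,-0.06,0,0,0],[0,0,-0.1,0,0,0],[0,0,-0.11,0,0,0],[0,0,-0.11,0,0,0]],
])

```text
clock: 8.25
tool_pos: [0.5145, -0.1094, 0.2026]
orientation: [-179.6, 0.1, -101.5]
force: [0.6, -0.4, 0.7]
opening: 0.0527
gripper_force: 0.0
```

```bash
python3 - <<'E'
from h import *;from plant import ctrl
o=ctrl.get_obs();print(o["tool_pos"],o["opening"])
print(delta(o,[.6025,.034,.2],-83.5))
E
```

```text
[ 0.51449709 -0.10943868  0.20256154] 0.05266358901016951
([-15.81, -5.77, 0.33], [-0.46, 0.03, -17.95])
```

In the tool's units: -15.8 cm / 100 = -0.158, -5.8 cm / 100 = -0.058, -18 degrees / 360 = -0.05.

Emit:
send_rows([
  [[-0.158,-0.058,0,0,0,-0.05],[-0.158,-0.058,0,0,0,-0.05],[-0.158,-0.058,0,0,0,-0.05],[-0.158,-0.058,0,0,0,-0.05],[-0.158,-0.058,0,0,0,-0.05],[-0.158,-0.058,0,0,0,-0.05],[-0.158,-0.058,0,0,0,-0.05]],
], fingers=0.45)

```text
clock: 8.83
tool_pos: [0.5999, 0.0341, 0.1971]
orientation: [179.9, -0.0, -83.5]
force: [-0.7, -0.5, -1.0]
opening: 0.0394
gripper_force: 0.0
```

```bash
python3 - <<'E'
from h import *;from plant import ctrl
s=ctrl.snapshot("wrist");pickle.dump(s,open("w3.pkl","wb"));b=ctrl.snapshot("side");a=ctrl.snapshot("scene")
f=lambda s,x,y,w,h:cv2.resize(s["img"][y:y+h,x:x+w],(400,300),interpolation=cv2.INTER_CUBIC)
cv2.imwrite("pics/p3.png",np.vstack([np.hstack([cv2.resize(s["img"],(400,300)),f(b,230,180,160,120)]),np.hstack([f(a,170,165,160,120),f(s,180,60,200,150)])])[:,:,::-1])
o=ctrl.get_obs();print(o["tool_pos"],o["orientation"],o["opening"])
H=hsv(s);m=((H[...,0]<5)|(H[...,0]>174))&(H[...,1]>150)&(H[...,2]>60)
for c in blobs(m,100): print(cv2.minAreaRect(c),plane(s,cv2.boxPoints(cv2.minAreaRect(c)),.138).round(4))
E
```

```text
[0.59984742 0.03294231 0.19779998] [ 1.79999644e+02  1.43460891e-03 -8.35503296e+01] 0.03948126624435107
((275.1536865234375, 220.04086303710938), (19.52440643310547, 68.67849731445312), 3.5763344764709473) [[0.6105 0.0556 0.138 ]
 [0.6128 0.002  0.138 ]
 [0.5985 0.0012 0.138 ]
 [0.5953 0.0548 0.138 ]]
```

View pics/p3.png

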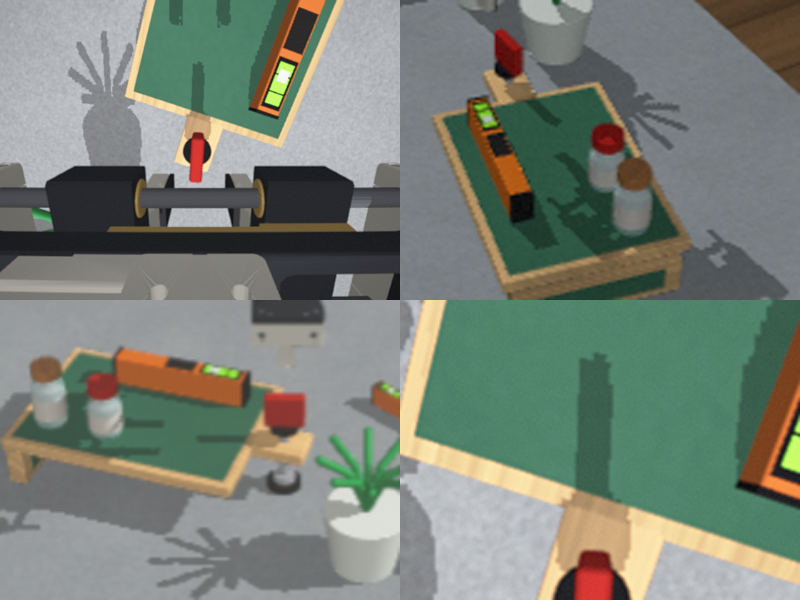

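Level is released on the strip, vial toward the foot, bubble off-centre toward the high (far) end. The bar runs about 3° off the tool's axis, so I'm correcting that and descending.

```bash
python3 - <<'E'
from h import *;from plant import ctrl
o=ctrl.get_obs()
print(delta(o,[.603,.034,.106],-86))
E
```

```text
([-0.07, -0.33, 9.18], [0.0, 0.0, 2.45])
```

In the tool's units: 9.2 cm / 100 = 0.092, 9 cm / 100 = 0.09, 2.5 degrees / 360 = 0.0069.

Emit:
send_rows([
  [[-0.001,-0.003,0.005,0,0,0.0069],[-0.001,-0.003,0.02,0,0,0.0069],[-0.001,-0.003,0.04,0,0,0.0069],[-0.001,-0.003,0.06,0,0,0.0069],[-0.001,-0.003,0.08,0,0,0.0069],[-0.001,-0.003,0.09,0,0,0.0069],[-0.001,-0.003,0.092,0,0,0.0069],[-0.001,-0.003,0.092,0,0,0.0069]],
])

```text
clock: 9.65
tool_pos: [0.6031, 0.0345, 0.1056]
orientation: [180.0, -0.0, -86.0]
force: [0.3, -0.1, -0.1]
opening: 0.0397
gripper_force: 0.0
```

Emit:
send_rows([
  [[0,0,0,0,0,0],[0,0,0,0,0,0],[0,0,0,0,0,0],[0,0,0,0,0,0],[0,0,0,0,0,0],[0,0,0,0,0,0],[0,0,0,0,0,0]],
], fingers=0)

```text
clock: 10.23
tool_pos: [0.6032, 0.0353, 0.1063]
orientation: [-180.0, 0.0, -86.0]
force: [-3.4, 1.0, 6.5]
opening: 0.0137
gripper_force: 29.9
```

In the tool's units: 55 degrees / 360 = 0.1528.

Emit:
send_rows([
  [[0,0,0,0,0,0.0194],[0,0,0,0,0,0.0389],[0,0,0,0,0,0.0583],[0,0,0,0,0,0.0778],[0,0,0,0,0,0.0972],[0,0,0,0,0,0.1167],[0,0,0,0,0,0.1361],[0,0,0,0,0,0.1528]],
])

```text
clock: 10.9
tool_pos: [0.6054, 0.0345, 0.1063]
orientation: [-179.8, 0.1, -141.3]
force: [8.2, -7.6, -3.0]
opening: 0.014
gripper_force: 30.0
```

Emit:
send_rows([
  [[0,0,0,0,0,0],[0,0,0,0,0,0],[0,0,0,0,0,0],[0,0,0,0,0,0],[0,0,0,0,0,0],[0,0,0,0,0,0]],
])

```text
clock: 11.4
tool_pos: [0.6054, 0.0344, 0.1063]
orientation: [-179.8, 0.1, -141.0]
force: [7.2, -6.0, -1.8]
opening: 0.0137
gripper_force: 29.9
```

```bash
python3 - <<'E'
from h import *;from plant import ctrl
I=[]
for n in("wrist","side","scene"):
    s=ctrl.snapshot(n);pickle.dump(s,open(n+"4.pkl","wb"));H=hsv(s)
    v=np.array([.5107+.2*.056,-.1096+.98*.056,.112])  # approx vial
    p=proj(s,[v])[0];print(n,p.round(1))
    x,y=(int(np.clip(p[0],40,519)),int(np.clip(p[1],30,389)))
    I.append(cv2.resize(s["img"][y-30:y+30,x-40:x+40],(400,300),interpolation=cv2.INTER_CUBIC) if n!="wrist" else cv2.resize(s["img"],(400,300)))
I.append(I[0]*0)
cv2.imwrite("pics/p4.png",np.vstack([np.hstack(I[:2]),np.hstack(I[2:])])[:,:,::-1])
E
```

```text
wrist [244.6  12.6]
side [263.2 225. ]
scene [258.2 192.6]
```

View pics/p4.png

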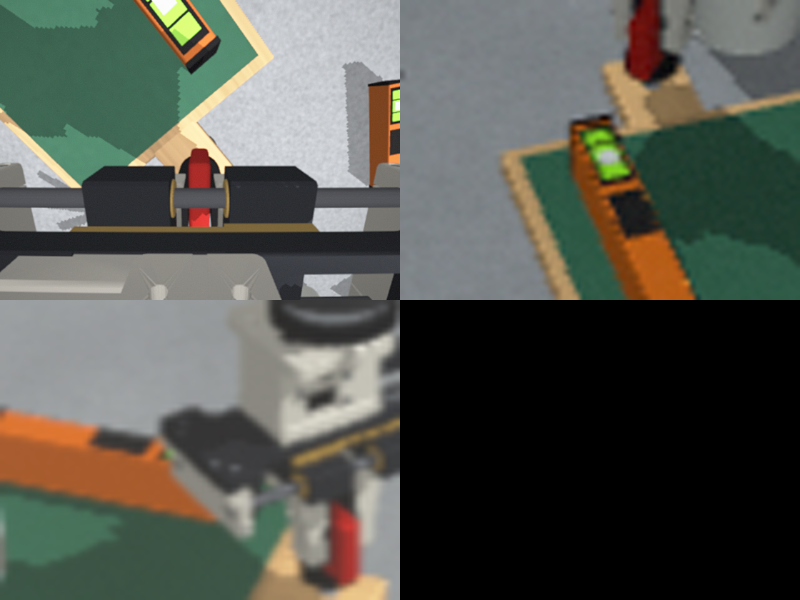

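```bash
cat >> h.py <<'E'
def bubble(s,v,r=14,z=.1125,up=6):
    """offset of bubble from vial middle along the level (mm), + toward the foot"""
    p=proj(s,[v])[0].round().astype(int);x0,y0=p-r
    c=s["img"][max(y0,0):y0+2*r,max(x0,0):x0+2*r];x0,y0=max(x0,0),max(y0,0)
    H=cv2.cvtColor(cv2.resize(c,None,fx=up,fy=up,interpolation=cv2.INTER_CUBIC),cv2.COLOR_RGB2HSV).astype(float)
    g=(H[...,0]>28)&(H[...,0]<50)&(H[...,1]>100)&(H[...,2]>125)
    c=max(blobs(cv2.morphologyEx(g.astype(np.uint8),cv2.MORPH_CLOSE,np.ones((3*up,3*up)))),key=cv2.contourArea)
    hull=cv2.convexHull(c);M=np.zeros(g.shape,np.uint8);cv2.fillPoly(M,[hull],1)
    w=np.clip(150-H[...,1],0,None)*(H[...,2]>150)*M
    yy,xx=np.mgrid[:g.shape[0],:g.shape[1]]
    wp=[(xx*w).sum()/w.sum(),(yy*w).sum()/w.sum()];hp=[xx[M>0].mean(),yy[M>0].mean()]
    f=lambda q:[(q[0]+.5)/up-.5+x0,(q[1]+.5)/up-.5+y0]
    P=plane(s,[f(wp),f(hp)],z);u=np.array([.2,.98,0])
    L=plane(s,[f(q) for q in hull[:,0]],z)@u
    return ((P[0]-P[1])@u*1e3).round(2),(P[1]).round(4),"len",((L.max()-L.min())*1e3).round(1)
E
python3 - <<'E'
from h import *
v=np.array([.5107+.2*.056,-.1096+.98*.056,.112])
print(bubble(load("side4"),v))
s=load("w3");print(bubble(s,v,60,.112,2))
E
```

```text
(np.float64(-1.79), array([ 0.5224, -0.0587,  0.1125]), 'len', np.float64(44.1))
(np.float64(-7.85), array([ 0.523 , -0.0577,  0.112 ]), 'len', np.float64(45.6))
```

In the tool's units: 29 degrees / 360 = 0.0806.

Emit:
send_rows([
  [[0,0,0,0,0,0.0194],[0,0,0,0,0,0.0389],[0,0,0,0,0,0.0583],[0,0,0,0,0,0.0806],[0,0,0,0,0,0.0806],[0,0,0,0,0,0.0806],[0,0,0,0,0,0.0806],[0,0,0,0,0,0.0806]],
])

```text
clock: 12.22
tool_pos: [0.6059, 0.0333, 0.1063]
orientation: [-179.8, 0.2, -170.0]
force: [10.8, -12.0, -3.1]
opening: 0.0139
gripper_force: 29.9
```

Emit:
send_rows([
  [[0,0,0,0,0,0],[0,0,0,0,0,0],[0,0,0,0,0,0]],
], fingers=0.45)

```text
clock: 12.47
tool_pos: [0.6032, 0.0352, 0.1055]
orientation: [180.0, -0.0, -170.0]
force: [0.3, -0.1, -0.6]
opening: 0.0286
gripper_force: 0.0
```

```bash
python3 - <<'E'
from h import *;from plant import ctrl
v=np.array([.5224,-.058,.1125])
print(bubble(ctrl.snapshot("side"),v));o=ctrl.get_obs();print(o["opening"],o["joint_pos"].round(1))
E
```

```text
(np.float64(0.43), array([ 0.5231, -0.0576,  0.1125]), 'len', np.float64(44.0))
0.03220345997899625 [  21.9   19.9  -17.5   -0.   -52.7 -101.8]
```

In the tool's units: -10 cm / 100 = -0.1, -8 cm / 100 = -0.08, -35 degrees / 360 = -0.0972.

Emit:
send_rows([
  [[0,0,-0.01,0,0,0],[0,0,-0.04,0,0,0],[0,0,-0.08,0,0,0],[0,0,-0.1,0,0,-0.0194],[0,0,-0.1,0,0,-0.0389],[0,0,-0.1,0,0,-0.0583],[0,0,-0.1,0,0,-0.0778],[0,0,-0.1,0,0,-0.0972]],
])

```text
clock: 13.18
tool_pos: [0.6032, 0.0356, 0.2067]
orientation: [-180.0, 0.1, -134.6]
force: [0.2, -0.2, -0.2]
opening: 0.0393
gripper_force: 0.0
```

In the tool's units: -56 degrees / 360 = -0.1556.

Emit:
send_rows([
  [[0,0,0,0,0,-0.1556],[0,0,0,0,0,-0.1556],[0,0,0,0,0,-0.1556],[0,0,0,0,0,-0.1556],[0,0,0,0,0,-0.1556],[0,0,0,0,0,-0.1556],[0,0,0,0,0,-0.1556],[0,0,0,0,0,-0.1556]],
], fingers=0)

```text
clock: 13.85
tool_pos: [0.6032, 0.0355, 0.2065]
orientation: [-180.0, 0.0, -78.6]
force: [-0.2, 0.8, -0.3]
opening: 0.0004
gripper_force: 0.0
```

In the tool's units: -56 degrees / 360 = -0.1556.

Emit:
send_rows([
  [[0,0,0,0,0,-0.1556],[0,0,0,0,0,-0.1556],[0,0,0,0,0,-0.1556],[0,0,0,0,0,-0.1556],[0,0,0,0,0,-0.1556],[0,0,0,0,0,-0.1556],[0,0,0,0,0,-0.1556],[0,0,0,0,0,-0.1556]],
])

```text
clock: 14.52
tool_pos: [0.6032, 0.0355, 0.2065]
orientation: [-180.0, -0.0, -22.6]
force: [-0.5, 0.3, -0.3]
opening: 0.0007
gripper_force: 0.0
```

```bash
python3 - <<'E'
from h import *;from plant import ctrl
o=ctrl.get_obs();print(o["orientation"],o["joint_pos"].round(1));print(delta(o,[.512,-.1117,.19],78.5))
E
```

```text
[-1.79976623e+02 -2.41565049e-02 -2.25850789e+01] [ 21.9  14.7 -10.3   0.  -64.9  45.5]
([-2.77, 17.1, 1.64], [0.0, -0.04, -101.09])
```

In the tool's units: 17.1 cm / 100 = 0.171, -2.8 cm / 100 = -0.028, -50 degrees / 360 = -0.1389.

Emit:
send_rows([
  [[-0.028,0.171,0.012,0,0,-0.1389],[-0.028,0.171,0.012,0,0,-0.1389],[-0.028,0.171,0.012,0,0,-0.1389],[-0.028,0.171,0.012,0,0,-0.1389],[-0.028,0.171,0.012,0,0,-0.1389],[-0.028,0.171,0.012,0,0,-0.1389],[-0.028,0.171,0.012,0,0,-0.1389],[-0.028,0.171,0.012,0,0,-0.1389]],
])

```text
clock: 15.18
tool_pos: [0.5106, -0.1114, 0.1946]
orientation: [180.0, -0.1, 27.3]
force: [0.8, 0.4, 1.0]
opening: 0.0003
gripper_force: 0.0
```

In the tool's units: -51 degrees / 360 = -0.1417.

Emit:
send_rows([
  [[0,0,0,0,0,-0.1417],[0,0,0,0,0,-0.1417],[0,0,0,0,0,-0.1417],[0,0,0,0,0,-0.1417],[0,0,0,0,0,-0.1417],[0,0,0,0,0,-0.1417],[0,0,0,0,0,-0.1417],[0,0,0,0,0,-0.1417]],
])

```text
clock: 15.85
tool_pos: [0.5109, -0.1109, 0.194]
orientation: [180.0, -0.0, 78.2]
force: [-0.2, 0.5, -0.1]
opening: 0.0005
gripper_force: 0.0
```

```bash
python3 - <<'E'
from h import *;from plant import ctrl
s=ctrl.snapshot("wrist");pickle.dump(s,open("w5.pkl","wb"));cv2.imwrite("pics/w5.png",s["img"][:,:,::-1])
o=ctrl.get_obs();print(o["tool_pos"],o["orientation"],o["joint_pos"].round(1),o["force"])
v=np.array([.5224,-.058,.1125]);print(proj(s,[v,[.512,-.1117,.114]]))
print(bubble(ctrl.snapshot("side"),v))
print(bubble(s,v,70,.1135,2))
E
```

```text
[ 0.51085718 -0.11088524  0.19398093] [ 1.79981311e+02 -9.11881762e-03  7.78650242e+01] [  9.3   7.6 -21.1  -0.  -61.2 158.6] [ 0.07671407 -0.1385893   1.06091014]
[[278.38608109 152.93534005]
 [279.40813528 220.54514428]]
(np.float64(0.59), array([ 0.5231, -0.0577,  0.1125]), 'len', np.float64(44.1))
(np.float64(-2.12), array([ 0.5243, -0.0576,  0.1135]), 'len', np.float64(45.4))
```

View pics/w5.png

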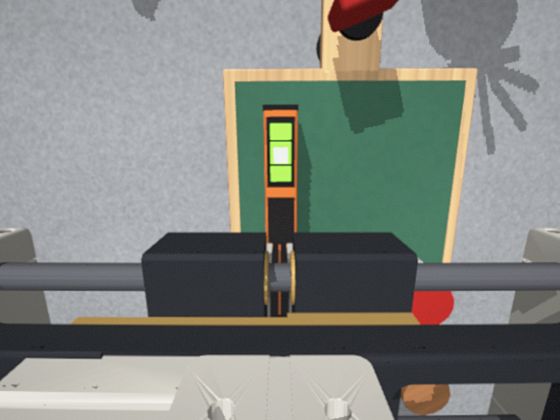

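In the wrist view the bubble is at about (281,155), between lines near rows 143 and 165, so it looks close to centred. I'll measure that along a profile.

```bash
python3 - <<'E'
from h import *
s=load("w5");I=s["img"]
for r in range(118,188):
    print(r,I[r,274:288].mean(0).round().astype(int).tolist(),end=" " if r%3 else "\n")
E
```

```text
118 [32, 35, 39] 119 [36, 36, 39] 120 [37, 34, 38]
121 [36, 37, 38] 122 [71, 96, 48] 123 [139, 200, 77]
124 [188, 253, 101] 125 [195, 251, 105] 126 [192, 248, 104]
127 [192, 248, 103] 128 [191, 248, 103] 129 [192, 248, 103]
130 [190, 248, 102] 131 [191, 248, 103] 132 [190, 248, 102]
133 [191, 248, 103] 134 [191, 248, 102] 135 [191, 248, 102]
136 [192, 248, 103] 137 [192, 249, 103] 138 [193, 252, 104]
139 [168, 239, 91] 140 [85, 124, 53] 141 [109, 160, 62]
142 [183, 251, 98] 143 [194, 251, 104] 144 [190, 248, 101]
145 [189, 247, 99] 146 [195, 246, 120] 147 [221, 244, 186]
148 [238, 242, 238] 149 [240, 242, 240] 150 [238, 242, 238]
151 [238, 242, 237] 152 [238, 242, 237] 153 [238, 242, 237]
154 [238, 242, 238] 155 [238, 242, 238] 156 [239, 243, 238]
157 [238, 243, 238] 158 [239, 243, 238] 159 [239, 243, 238]
160 [239, 243, 239] 161 [241, 244, 241] 162 [238, 247, 231]
163 [201, 234, 164] 164 [103, 129, 73] 165 [90, 132, 50]
166 [158, 231, 84] 167 [188, 250, 100] 168 [191, 248, 101]
169 [188, 247, 100] 170 [188, 247, 100] 171 [188, 247, 100]
172 [187, 246, 100] 173 [188, 247, 100] 174 [188, 247, 100]
175 [188, 247, 100] 176 [188, 247, 100] 177 [188, 247, 100]
178 [189, 248, 101] 179 [188, 250, 100] 180 [173, 244, 92]
181 [118, 171, 66] 182 [53, 70, 39] 183 [29, 26, 33]
184 [29, 29, 33] 185 [33, 32, 35] 186 [80, 49, 36]
187 [174, 94, 50]
```

Lines at rows 140.4 and 164.5 give a middle of 152.5, and the bubble at 155.1 is 2.0 mm short of it. That's inside but marginal, so I'm going back to turn the foot about 25° more.

In the tool's units: -1.2 cm / 100 = -0.012, 50 degrees / 360 = 0.1389.

Emit:
send_rows([
  [[0,0,-0.012,0,0,0.0194],[0,0,-0.012,0,0,0.1389],[0,0,-0.012,0,0,0.1389],[0,0,-0.012,0,0,0.1389],[0,0,-0.012,0,0,0.1389],[0,0,-0.012,0,0,0.1389],[0,0,-0.012,0,0,0.1389],[0,0,-0.012,0,0,0.1389]],
], fingers=0.45)

```text
clock: 16.62
tool_pos: [0.5108, -0.1111, 0.2057]
orientation: [180.0, -0.0, 27.4]
force: [0.1, 1.3, -1.0]
opening: 0.0396
gripper_force: 0.0
```

```bash
python3 - <<'E'
from h import *;from plant import ctrl
o=ctrl.get_obs();print(o["orientation"],o["tool_pos"]);print(delta(o,[.6025,.0345,.206],10))
E
```

```text
[ 1.79997847e+02 -6.69040695e-03  2.73764467e+01] [ 0.5107616  -0.11113427  0.20573957]
([14.84, -8.71, -0.02], [0.0, -0.01, 17.38])
```

In the tool's units: 14.8 cm / 100 = 0.148, -8.7 cm / 100 = -0.087, 17.4 degrees / 360 = 0.0483.

Emit:
send_rows([
  [[0.148,-0.087,0,0,0,0.0483],[0.148,-0.087,0,0,0,0.0483],[0.148,-0.087,0,0,0,0.0483],[0.148,-0.087,0,0,0,0.0483],[0.148,-0.087,0,0,0,0.0483],[0.148,-0.087,0,0,0,0.0483],[0.148,-0.087,0,0,0,0.0483],[0.148,-0.087,0,0,0,0.0483]],
])

```text
clock: 17.28
tool_pos: [0.5999, 0.0345, 0.2055]
orientation: [180.0, 0.0, 10.6]
force: [-0.4, -0.4, 0.5]
opening: 0.0396
gripper_force: 0.0
```

Emit:
send_rows([
  [[0,0,0.02,0,0,0],[0,0,0.04,0,0,0],[0,0,0.06,0,0,0],[0,0,0.08,0,0,0],[0,0,0.095,0,0,0],[0,0,0.1,0,0,0],[0,0,0.1,0,0,0]],
])

```text
clock: 17.87
tool_pos: [0.5994, 0.0338, 0.1047]
orientation: [180.0, 0.1, 10.5]
force: [-0.8, -0.5, 0.1]
opening: 0.0395
gripper_force: 0.0
```

Emit:
send_rows([
  [[0,0,0,0,0,0],[0,0,0,0,0,0],[0,0,0,0,0,0],[0,0,0,0,0,0],[0,0,0,0,0,0],[0,0,0,0,0,0],[0,0,0,0,0,0]],
], fingers=0)

```text
clock: 18.45
tool_pos: [0.6015, 0.0325, 0.1067]
orientation: [179.8, -0.1, 10.6]
force: [4.1, -13.9, 0.3]
opening: 0.0137
gripper_force: 30.0
```

In the tool's units: 26 degrees / 360 = 0.0722.

Emit:
send_rows([
  [[0,0,0,0,0,0.0194],[0,0,0,0,0,0.0389],[0,0,0,0,0,0.0583],[0,0,0,0,0,0.0722],[0,0,0,0,0,0.0722],[0,0,0,0,0,0.0722]],
])

```text
clock: 18.95
tool_pos: [0.6016, 0.0332, 0.1067]
orientation: [179.9, -0.1, -15.4]
force: [4.4, -10.3, 0.4]
opening: 0.0142
gripper_force: 30.0
```

Emit:
send_rows([
  [[0,0,0,0,0,0],[0,0,0,0,0,0],[0,0,0,0,0,0],[0,0,0,0,0,0]],
], fingers=0.45)

```text
clock: 19.28
tool_pos: [0.6005, 0.0354, 0.1057]
orientation: [-180.0, -0.0, -15.4]
force: [0.6, 0.6, 0.3]
opening: 0.0348
gripper_force: 0.0
```

In the tool's units: -10 cm / 100 = -0.1, -8 cm / 100 = -0.08, -35 degrees / 360 = -0.0972.

Emit:
send_rows([
  [[0,0,-0.01,0,0,0],[0,0,-0.04,0,0,0],[0,0,-0.08,0,0,0],[0,0,-0.1,0,0,-0.0194],[0,0,-0.1,0,0,-0.0389],[0,0,-0.1,0,0,-0.0583],[0,0,-0.1,0,0,-0.0778],[0,0,-0.1,0,0,-0.0972]],
])

```text
clock: 19.95
tool_pos: [0.6006, 0.0354, 0.2067]
orientation: [-180.0, -0.1, 20.0]
force: [-0.2, 0.0, -0.3]
opening: 0.0398
gripper_force: 0.0
```

```bash
python3 - <<'E'
from h import *;from plant import ctrl
o=ctrl.get_obs();print(delta(o,[.5125,-.1115,.19],78.3))
E
```

```text
([-13.3, 10.79, 1.66], [0.03, -0.06, -58.32])
```

In the tool's units: -13.3 cm / 100 = -0.133, 10.8 cm / 100 = 0.108, -57 degrees / 360 = -0.1583.

Emit:
send_rows([
  [[-0.133,0.108,0,0,0,-0.1583],[-0.133,0.108,0,0,0,-0.1583],[-0.133,0.108,0,0,0,-0.1583],[-0.133,0.108,0,0,0,-0.1583],[-0.133,0.108,0.012,0,0,-0.1583],[-0.133,0.108,0.012,0,0,-0.1583],[-0.133,0.108,0.012,0,0,-0.1583],[-0.133,0.108,0.012,0,0,-0.1583]],
], fingers=0)

```text
clock: 20.62
tool_pos: [0.5113, -0.1116, 0.1945]
orientation: [180.0, -0.0, 76.9]
force: [0.3, 0.1, 0.6]
opening: 0.0005
gripper_force: 0.0
```

```bash
cat >> h.py <<'E'
def profile(s,v):
    """bubble offset (mm, + toward foot) from line/bubble edges along the image column through the vial, wrist view"""
    p=proj(s,[v])[0];I=s["img"].astype(float);c=int(round(p[0]))
    q=I[:,c-3:c+7].mean(1);w=q[:,2];w=np.where(w>175)[0];w=w[abs(w-p[1])<40];b=(w.min()+w.max())/2
    g=255-q[:,1];L=[]
    for sl in(np.arange(int(b)-22,int(b)-2),np.arange(int(b)+3,int(b)+23)):
        k=sl[g[sl].argmax()];t=np.arange(k-2,k+3);L.append((t*(g[t]-8)).sum()/(g[t]-8).sum())
    d=L[1]-L[0];return "px/18mm",round(d,2),"off mm",round((sum(L)/2-b)/d*18,2),"rows",L,w.min(),w.max()
E
python3 - <<'E'
from h import *;from plant import ctrl
v=np.array([.5237,-.058,.1135])
print(profile(load("w5"),v))
s=ctrl.snapshot("wrist");pickle.dump(s,open("w6.pkl","wb"));print(profile(s,v))
o=ctrl.get_obs();print(o["force"],o["tool_pos"],delta(o,[.5125,-.1115,.12],78.3))
E
```

```text
('px/18mm', np.float64(24.12), 'off mm', np.float64(-1.53), 'rows', [np.float64(140.39111747851), np.float64(164.51411136536993)], np.int64(147), np.int64(162))
('px/18mm', np.float64(24.33), 'off mm', np.float64(0.23), 'rows', [np.float64(139.64512338425382), np.float64(163.97143945163748)], np.int64(144), np.int64(159))
[-0.12135663 -1.03544054  0.17407481] [ 0.51143578 -0.11142597  0.19445817] ([0.01, 0.1, 7.45], [0.04, -0.01, -0.83])
```

Bubble now 0.2 mm from centre. Pressing next.

In the tool's units: 7.4 cm / 100 = 0.074, 7 cm / 100 = 0.07, -0.8 degrees / 360 = -0.0022.

Emit:
send_rows([
  [[0,0.001,0.02,0,0,-0.0022],[0,0.001,0.04,0,0,-0.0022],[0,0.001,0.06,0,0,-0.0022],[0,0.001,0.07,0,0,-0.0022],[0,0.001,0.074,0,0,-0.0022],[0,0.001,0.074,0,0,-0.0022]],
])

```text
clock: 21.17
tool_pos: [0.5123, -0.1115, 0.1193]
orientation: [-179.9, 0.0, 77.4]
force: [0.5, 0.7, 0.4]
opening: 0.0005
gripper_force: 0.0
```

Emit:
send_rows([
  [[0,0,0.001,0,0,0],[0,0,0.002,0,0,0],[0,0,0.003,0,0,0],[0,0,0.004,0,0,0],[0,0,0.004,0,0,0]],
])

```text
clock: 21.58
tool_pos: [0.5125, -0.1115, 0.1158]
orientation: [180.0, -0.0, 77.4]
force: [-0.1, 1.2, -0.4]
opening: 0.0005
gripper_force: 0.0
```

In the tool's units: 0.1 cm / 100 = 0.001, 0.05 cm / 100 = 0.0005.

Emit:
send_rows([
  [[0,0,0.0005,0,0,0],[0,0,0.001,0,0,0],[0,0,0.001,0,0,0]],
])

```text
clock: 21.83
tool_pos: [0.5126, -0.1116, 0.1154]
orientation: [180.0, 0.0, 77.4]
force: [-3.4, 1.5, 7.6]
opening: 0.0002
gripper_force: 3.5
```

In the tool's units: 0.1 cm / 100 = 0.001, 0.05 cm / 100 = 0.0005.

Emit:
send_rows([
  [[0,0,0.0005,0,0,0],[0,0,0.001,0,0,0],[0,0,0.001,0,0,0]],
])

```text
clock: 22.08
tool_pos: [0.5129, -0.1116, 0.1154]
orientation: [179.9, 0.0, 77.4]
force: [-5.4, 2.9, 15.9]
opening: 0.0003
gripper_force: 7.7
```

In the tool's units: -0.06 cm / 100 = -0.0006.

Emit:
send_rows([
  [[0,0,-0.0006,0,0,0],[0,0,-0.0006,0,0,0],[0,0,-0.0006,0,0,0],[0,0,-0.0006,0,0,0],[0,0,-0.0006,0,0,0],[0,0,-0.0006,0,0,0],[0,0,-0.0006,0,0,0],[0,0,-0.0006,0,0,0]],
])

```text
clock: 22.75
tool_pos: [0.5127, -0.1116, 0.1154]
orientation: [179.9, 0.0, 77.4]
force: [-4.6, 1.9, 9.3]
opening: 0.0005
gripper_force: 5.0
```

```bash
python3 - <<'E'
from h import *;from plant import ctrl
s=ctrl.snapshot("wrist");pickle.dump(s,open("w7.pkl","wb"));cv2.imwrite("pics/w7.png",s["img"][:,:,::-1])
for i in range(3):
    o=ctrl.get_obs();print(o["force"].round(1),o["moment"].round(2),o["clock"]);ctrl.snapshot("side")
E
```

```text
[-4.3  1.3  9.3] [0.44 1.26 0.05] 22.8
[-2.7  1.7  9.8] [0.47 1.24 0.03] 22.85
[-3.9  2.1 10.6] [0.48 1.33 0.03] 22.9
```

View pics/w7.png

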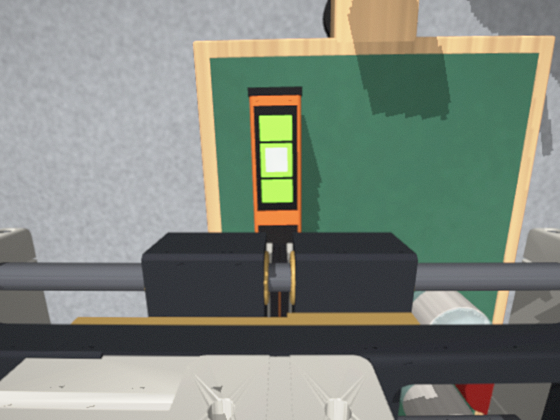

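The bubble is centred between its lines (rows 142 and 178, bubble at about 159) while pressing at about 10 N. I'll check numerically that the jars haven't moved, then hand in.

```bash
python3 - <<'E'
from h import *;from plant import ctrl
s=ctrl.snapshot("side");a=load("side0")
for n,x,y,w,h in(("jars",302,226,32,50),("pot",278,172,28,32),("mug",248,150,25,34)):
    t=a["img"][y:y+h,x:x+w];S=s["img"][y-12:y+h+12,x-12:x+w+12]
    r=cv2.minMaxLoc(cv2.matchTemplate(S,t,cv2.TM_CCOEFF_NORMED));print(n,round(r[1],3),np.array(r[3])-12)
c=ctrl.snapshot("scene");b=load("scene0")
t=b["img"][185:222,178:222];r=cv2.minMaxLoc(cv2.matchTemplate(c["img"][173:234,166:234],t,cv2.TM_CCOEFF_NORMED));print(r[1],np.array(r[3])-12)
print(profile(load("w7"),np.array([.5237,-.058,.1135]))[3])
o=ctrl.get_obs();print(o["force"].round(1))
if r[1]>.8 and tuple(r[3])==(12,12): print(ctrl.close_job())
E
```

```text
jars 0.959 [0 0]
pot 0.467 [1 0]
mug 0.411 [-12  11]
0.8862709999084473 [ 0 -1]
0.08
[-4.   1.9  9.6]
```

```bash
python3 -c "
from plant import ctrl
print(ctrl.get_obs()['force'].round(1));print(ctrl.close_job())"
```

```text
[-4.   1.9  9.6]
the job is handed in; nothing more can be done
None
```

The job is handed in: the orange level lies lengthwise on the front half of the shelf, the bubble is within about 0.1 mm of centre, and the fingers were still pressing at about 10 N. The jars haven't moved; I didn't get a clear final check on the mug and plant, but the arm recorded no contact with them.

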